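Read a lid spacer sleeve and slide it onto the trainer's bare post

TASK

The keyhole-surgery trainer is missing one of its four blue lid spacers: the loose one is leaning in the sloping rack. Stand it upright on the tag reader, centred between the two orange stops, and let go of it there so that it can be read; then take it again by its upper half from straight above and slide it over the bare steel post, keeping hold of it until it is all the way down on its black foot, before you let go. Do not drop it down the post, and leave the jar and the steel dish where they are.

Things in the scene. Friction and masses are not known exactly. Their poses are not given: they have to be found in the camera images.
- sleeve: the loose spacer: a plain blue plastic tube, 110 mm long, 36 mm outside and 24 mm inside diameter, about 90 g, both ends alike. Origin at the centre of one end face, z along its axis to the other end. At the start it lies in the rack, 40 degrees off vertical, origin end down.
- sleeve_mid (a point): the middle of the sleeve, on its axis, 55 mm from either end
- rack: sloping rack fixed to the table (grey base 110 x 80 mm): a steel V-trough, 50 mm wide, that holds the sleeve 40 degrees off vertical, top leaning to the rack's +x. Origin: centre of its underside, z up. The sleeve's lower end centre lies at (-35, 0, 30) mm in this frame; the trough cradles the underside of its lower 58 mm, the upper 52 mm stick out free.
- reader: tag reader fixed to the table: grey box 130 (x) x 100 (y) x 18 mm with a white plate on top, upper face 20 mm above the table, carrying two orange stops, 50 mm long in x, 8 mm high, that leave a 48 mm wide gap between y = -24 and +24 mm. Origin at the centre of its underside, z up.
- reader_mark (a point): centre of the printed circle on the reader's plate midway between the stops, on the plate's upper face (20 mm above the table); the sleeve is to stand here
- trainer: trainer base fixed to the table: black tray 240 (x) x 300 (y) mm, rim 18 mm high, with four corner posts at (+-92, +-122) mm on round black feet of 48 mm diameter; three posts already carry blue sleeves (tops 130 mm above the table), the one at (-92, +122) is bare. Origin at the centre of its underside, z up.
- post_seat (a point): the bare post's axis at the upper face of its black foot, 20 mm above the table, where the sleeve's lower end comes to rest. The post is 21 mm in diameter and 80 mm tall from here, its last 12 mm tapering to 12 mm
- post_tip (a point): centre of the bare steel post's top, 100 mm above the table
- jar: bystander: closed jar, 56 mm diameter, 75 mm high, origin at the centre of its underside
- dish: bystander: round steel dish, 90 mm diameter, 35 mm high, origin at the centre of its underside
Mind the look-alikes: they are no part of the job. Leave any yellow look-alike of the reader alone.

How it is judged:
On the way, in this order (a step that is already met when the one before it is completed fails the run):
1. the sleeve stands upright and at rest on the reader's plate, centred between the stops, and has been let go (z of sleeve_mid in the frame of reader_mark between 0.052 and 0.058 m and horizontal distance between sleeve_mid and reader_mark below 0.01 m and angle between the z axis of sleeve and the z axis of trainer, either way round below 0.06 rad and contact force between the fingers and sleeve below 0.1 N and linear speed of sleeve below 0.02 m/s and angular speed of sleeve below 0.2 rad/s), for 0.2 s.
2. the sleeve, still held by its upper half with the gripper pointing straight down (within about 25 degrees), is round the bare post and down to within 6 mm of its foot (z of sleeve_mid in the frame of post_seat between 0.052 and 0.061 m and horizontal distance between sleeve_mid and post_seat below 0.004 m and angle between the z axis of sleeve and the z axis of trainer, either way round below 0.06 rad and contact force between the fingers and sleeve above 0.5 N and angle between the grasp point's own z axis and vertical above 2.7 rad and z of the grasp point in the frame of post_seat above 0.06 m), for 0.1 s.
At the end, for the whole second after the job is handed in: the sleeve is on the bare post, fully down (within 3 mm of its foot), upright (within 3.4 degrees), its axis within 3 mm of the post's, at rest and let go (z of sleeve_mid in the frame of post_seat between 0.052 and 0.058 m and horizontal distance between sleeve_mid and post_seat below 0.003 m and angle between the z axis of sleeve and the z axis of trainer, either way round below 0.06 rad and contact force between the fingers and sleeve below 0.1 N and linear speed of sleeve below 0.02 m/s and angular speed of sleeve below 0.2 rad/s); the robot touches nothing.
It fails at once if the jar is displaced by more than 25 mm (distance of jar from where it was at the start of the episode above 0.025 m).
It fails at once if the dish is displaced by more than 25 mm (distance of dish from where it was at the start of the episode above 0.025 m).
It also fails if it takes over 67 s, if anything falls off the work surface, if the arm or the gripper's body presses on something with over 40 N, if the wrist force passes 120 N, or if a joint passes its speed limit or range.

ROBOT

A 7-joint arm with a two-finger parallel gripper is mounted at the origin on the work surface. World frame = base frame: x ahead of the robot, y to its left, z up, the work surface at z = 0. Lengths are in m, angles in rad, forces in N, time in s.
With the tool pointing down it reaches from about 0.425 to 0.8 m from the base axis. Payload 8.3 kg.
Tool frame: the origin (TCP) lies at the centre of the arm's flange, where the gripper is bolted on; the fingertips stand 173 mm ahead of it and the grasp point (between the pads) lies 155 mm ahead of it (manip.nose_length is the distance from the TCP to the fingertips, in m); z points along the fingers, y is the line along which they close (so a half turn about z gives the same grasp; the last joint's range is limited). The gripper opens to 85 mm and grips with 20 to 120 N. Pads are 22 mm wide; open, the fingers measure 114 mm over their backs; the gripper's body (76 mm by 85 mm) begins 54 mm behind the grasp point. The pads swing forward as they close: fully open they stand 13 mm farther back than shut.
Start: joints at [-1.174, 0.383, 0.016, 1.37, -0.006, 1.388, -0.046], TCP at [0.277, 0.56, 0.405] pointing down, gripper open.
Joint ranges: [-2.95, 2.95], [-0.25, 2.06], [-1.52, 1.56], [0.18, 2.33], [-1.44, 4.58], [0.02, 2.06], [-3.01, 3.01]. Speed limits (rad/s): [2.39, 2.39, 3.01, 3.01, 3.14, 3.14, 3.14].

INTERFACE

Orientations are given as a rotation vector (axis times angle).
In Python, from rig import manip, viewer, sign_off gives the robot as it stands.
- The arm moves only by the shell command python3 -m creep 'ROWS'. ROWS is JSON, a list of rows, each a list of 7 numbers: the shift along the tool's x, y, z in cm, then the turn, a rotation vector about the tool's x, y, z in rad, then the closure in counts, from 0 (fully open) to 255 (shut). In form: [[dx, dy, dz, rx, ry, rz, fingers], ...]. A call has exactly 5 rows; each row is the pose to reach, as a shift and turn from the pose commanded when the call began, along the tool's axes at that moment; what a row does not reach only later rows make up. A row lasts 1/10 s, in which the tool goes at most 50 mm and 8.59 degrees, less where a joint would pass 70% of its speed; a pose out of reach is approached as far as the arm can. A call with a gripper value outside its range is refused whole. The fingers move at their own pace and stop on an object; the grip force is fixed at half the most. Time passes only in rows, so rows that repeat a pose let the fingers close, or fill a call up. It gives the time, the measured TCP pose, the force, the opening and the grip force at its end, in the units of the state.
- manip.get_obs(): the state, without advancing time (a new reading comes with each control period).
- viewer.snapshot(name): name is "scene" or "side" or "wrist"; returns a dict with "pixels" (400x640x3 uint8, blue, green, red), "fov_y" (degrees; the focal length in pixels is half the picture's height over the tangent of half this angle, whatever the lens; pixels are square), "cx", "cy" (the principal point, pixels), "extrinsics" (4x4, takes a point from world to camera coordinates). Camera axes: x right, y down, z forward; pixel columns grow to the right and rows downward; lengths in m; the calibration is good to about 2 mm. A picture is of the moment at which its call begins. There is no depth.
- sign_off(): hands the job in; it is judged then, once.
The state is a dict: "time_s": time; "joint_positions": joint angles; "qvel": joint speeds; "joint_efforts": joint torques, N m; "ee_pos": TCP position; "eef_rot": TCP orientation; "contact_force": force on the tool from outside, world axes, zero at the start; "wrist_torque": the same for the moment, N m; "opening": opening from 0.0 (shut) to 1.0 (fully open); "finger_force": force on a finger pad.
Only numpy, scipy, OpenCV 4.12 (cv2) and the standard library are available. Lean on these libraries where they do the work, as an engineer would, in place of code of your own. Each camera call takes 0.05 s, during which the arm holds its last target. There are 200 camera calls.

## Working session

There is one attempt and no reset: what is moved stays moved. The work goes in short steps, Python scripts to look and compute and a shell command to move; the robot and the scene stay as the last step left them, time stands still between calls to the robot, and variables do not carry over. Pictures are saved under pics/ and viewed, at most 10 in all, crops included, and the job is handed in when it is done.

```bash
ls; mkdir -p pics
python3 - <<'E'
from rig import manip, viewer
import cv2,pickle,numpy as np
d={}
for n in("scene","side","wrist"):
    s=viewer.snapshot(n); d[n]=s; cv2.imwrite(f"pics/{n}0.png",s["pixels"]); print(n,s["fov_y"],s["cx"],s["cy"],np.round(s["extrinsics"],3).tolist(),s.keys())
pickle.dump(d,open("d0.pkl","wb"))
o=manip.get_obs(); print(o, manip.nose_length)
E
```

```text
pics
scene 55.89275035850325 316.1722359884685 199.43554297702366 [[0.74, 0.673, -0.0, -0.346], [0.37, -0.407, -0.835, -0.186], [-0.562, 0.617, -0.551, 1.407], [0.0, 0.0, 0.0, 1.0]] dict_keys(['pixels', 'fov_y', 'cx', 'cy', 'extrinsics'])
side 47.910640797203484 325.995602933401 193.05228133519392 [[0.92, -0.391, 0.01, -0.564], [-0.246, -0.599, -0.762, 0.133], [0.304, 0.699, -0.648, 1.224], [0.0, 0.0, 0.0, 1.0]] dict_keys(['pixels', 'fov_y', 'cx', 'cy', 'extrinsics'])
wrist 61.37763049493947 319.0504246231871 196.97980639525082 [[0.444, 0.896, -0.002, -0.624], [0.852, -0.421, 0.312, -0.041], [0.278, -0.141, -0.95, 0.381], [0.0, 0.0, 0.0, 1.0]] dict_keys(['pixels', 'fov_y', 'cx', 'cy', 'extrinsics'])
{'time_s': 0.15, 'joint_positions': array([-1.17390538,  0.38406301,  0.01642061,  1.37090457, -0.00629341,
        1.38822028, -0.04648944]), 'qvel': array([ 0.00093768, -0.00439838,  0.00029639, -0.00280713, -0.00094359,
        0.00060421, -0.00168772]), 'joint_efforts': array([ 2.27816548e-03, -6.28152537e+01,  8.45838413e-01, -3.72161686e+01,
        1.67853566e-02,  1.10018966e-02,  2.84337682e-05]), 'ee_pos': array([0.27727771, 0.55998542, 0.40390124]), 'eef_rot': array([-7.15768914e-01, -3.05864180e+00,  2.37578517e-03]), 'contact_force': array([-0.08958963,  0.52147859, -0.09155923]), 'wrist_torque': array([ 0.0251655 , -0.01483273,  0.04859959]), 'finger_force': 0.0, 'opening': 0.994802589898488} 0.1734
```

View pics/scene0.png

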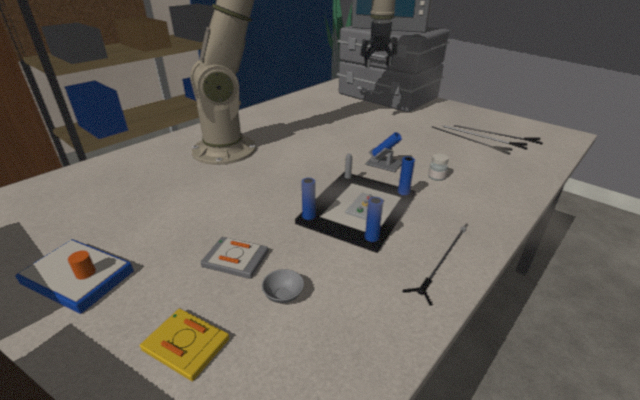

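View pics/side0.png

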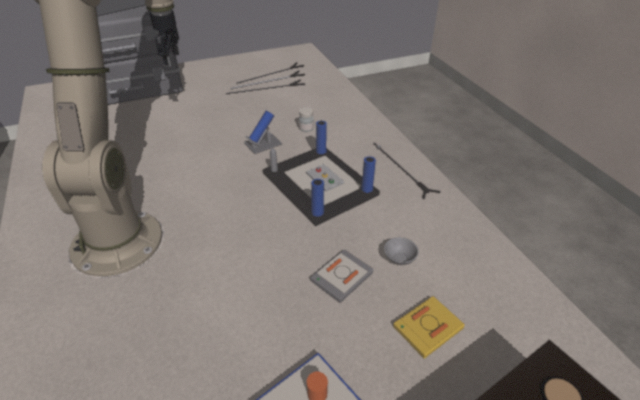

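The scene view shows the leaning blue tube at about (385,146), the bare post at (349,165), the grey reader at (235,255), the dish at (284,287) and the jar at (438,167). The side view has the tube at (262,126), the post at (273,160) and the reader at (342,272). Two things could be the reader: the grey box at scene (235,255) and the yellow one at (185,342). The grey one with the white plate fits the description. I'll confirm with one enlarged crop and measure.

```bash
cat > h.py <<'E'
import numpy as np,cv2,pickle
def cam(s):
    f=200/np.tan(np.radians(s["fov_y"])/2); K=np.array([[f,0,s["cx"]],[0,f,s["cy"]],[0,0,1]]); E=np.array(s["extrinsics"]); return K,E
def ray(s,uv):
    K,E=cam(s); d=E[:3,:3].T@np.linalg.inv(K)@[uv[0],uv[1],1]; return -E[:3,:3].T@E[:3,3],d/np.linalg.norm(d)
def onz(s,uv,z):
    c,d=ray(s,uv); return c+d*(z-c[2])/d[2]
def tri(obs):
    A=np.zeros((3,3));b=np.zeros(3);R=[ray(s,u) for s,u in obs]
    for c,d in R: P=np.eye(3)-np.outer(d,d);A+=P;b+=P@c
    p=np.linalg.solve(A,b); return p,[np.linalg.norm(np.cross(p-c,d))*1e3 for c,d in R]
def proj(s,p):
    K,E=cam(s); q=K@(E[:3,:3]@p+E[:3,3]); return q[:2]/q[2]
def blobs(s,color,mn=25):
    h=cv2.cvtColor(s["pixels"],cv2.COLOR_BGR2HSV)
    lo,hi=dict(blue=((108,120,60),(125,255,255)),orange=((3,130,100),(14,255,255)))[color]
    m=cv2.inRange(h,lo,hi); n,l,st,c=cv2.connectedComponentsWithStats(m)
    out=[]
    for i in range(1,n):
        if st[i,4]>=mn:
            ys,xs=np.where(l==i); P=np.c_[xs,ys].astype(float); mu=P.mean(0); w,V=np.linalg.eigh(np.cov((P-mu).T)); a=V[:,1]*np.sign(V[1,1]) # down
            t=(P-mu)@a; out.append((st[i,4],mu,mu+a*t.min(),mu+a*t.max(),4*np.sqrt(w[0])))
    return out
E
python3 - <<'E'
from h import *
d=pickle.load(open("d0.pkl","rb"))
for n in("scene","side"):
    for c in("blue","orange"):
        for b in blobs(d[n],c): print(n,c,b[0],*[np.round(x,1) for x in b[1:]])
a=d["scene"]["pixels"];b=d["side"]["pixels"]
r=lambda i,x,y,w,h,k=3: cv2.resize(i[y:y+h,x:x+w],None,fx=k,fy=k,interpolation=cv2.INTER_CUBIC)
top=np.hstack([r(a,295,120,130,95),r(b,240,95,130,95)]); bot=np.hstack([r(a,190,225,130,85),r(b,300,235,130,85)])
cv2.imwrite("pics/crop0.png",np.vstack([top,bot]))
E
```

```text
scene blue 113 [188.1  88.2] [185.4  78.6] [191.1  98.8] 7.8
scene blue 1985 [ 96.8 108.9] [71.4 81.9] [120.6 134.1] 45.5
scene blue 227 [387.2 143. ] [399. 135.] [372.3 153. ] 9.0
scene blue 373 [405.4 175.8] [408.1 157.3] [402.7 194.1] 12.5
scene blue 239 [307.4 207.9] [306.1 193.8] [308.4 219.1] 12.5
scene blue 374 [372.1 225.7] [373.4 209. ] [370.9 241.2] 14.5
scene blue 1023 [ 77.7 289.6] [133.7 282.6] [ 18.5 297. ] 44.1
scene orange 61 [239.7 244. ] [231.  241.9] [249.  246.2] 3.8
scene orange 347 [ 77.8 263. ] [ 77.9 251. ] [ 77.8 278. ] 18.3
scene orange 71 [228.7 259. ] [219.  256.9] [238. 261.] 4.2
scene orange 108 [194.5 325.3] [184.5 320. ] [203.9 330.3] 5.8
scene orange 126 [171.9 347.8] [161.7 341.9] [181.7 353.5] 6.3
side blue 222 [261.2 126. ] [269.2 113.1] [252.9 139.3] 8.3
side blue 146 [321.7 139. ] [322. 125.] [321.4 152. ] 6.4
side blue 167 [369.1 176.2] [370.7 161.7] [367.5 191.2] 6.8
side blue 213 [318.1 199.4] [318.5 182.9] [317.8 214. ] 8.6
side orange 30 [333.6 264.6] [338.9 259.9] [327.7 269.7] 2.3
side orange 37 [350.2 276.6] [356.2 271.3] [344.6 281.6] 2.8
side orange 80 [420.2 312.6] [428.1 307.1] [412.6 317.9] 4.9
side orange 88 [438.5 329.9] [446.4 324.2] [430.7 335.5] 5.3
side orange 453 [316.9 385.8] [315.7 371.9] [318.  399.4] 19.8
```

View pics/crop0.png

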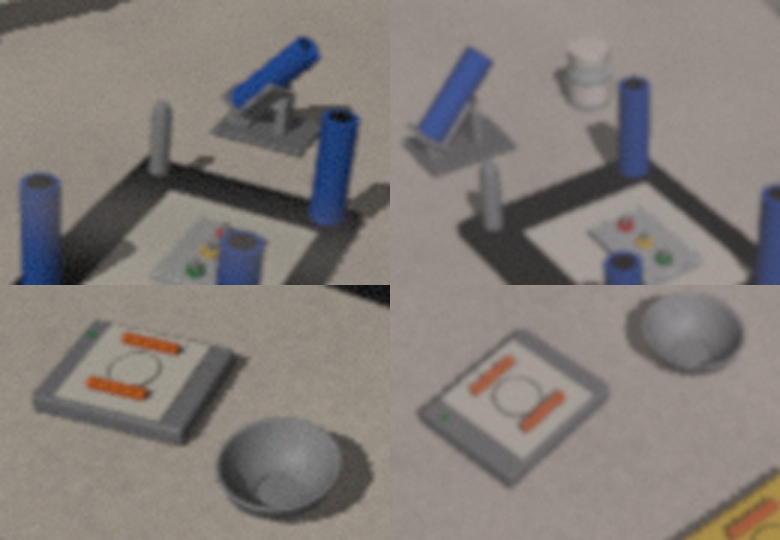

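The crop confirms it: the grey reader with the white plate, orange stops and circle sits at scene (235,253) and side (342,272). The free tube is in the rack, with its upper end at scene (397,136) and side (270,114). The bare post tip is at scene (348,154) and side (273,150).

Run:
```python
from h import *
from rig import manip
d=pickle.load(open("d0.pkl","rb"));S,T=d["scene"],d["side"]
def t(n,a,b): p,e=tri([(S,a),(T,b)]); print(n,np.round(p,4),np.round(e,1)); return p
t("tip",(348.3,154.3),(273,149.7))
t("stop1",(239.7,244),(333.6,264.6)); t("stop2",(228.7,259),(350.2,276.6)); 
for s,u in((S,(239.7,244)),(S,(228.7,259)),(T,(333.6,264.6)),(T,(350.2,276.6))): print(onz(s,u,.025))
t("circle",(234.7,253),(342.3,272.3)); print(onz(S,(234.7,253),.02),onz(T,(342.3,272.3),.02))
t("A",(405.4,175.8),(321.7,139.0));t("B",(372.1,225.7),(369.1,176.2));t("C",(307.4,206),(318.1,199.4))
m=t("mid",(387.2,143),(261.2,126)); 
u=t("up",(397.3,136),(269.7,114)); l=t("low",(374.3,152),(253.5,138))
# axis from plane intersection of the two image lines
def pl(s,a,b): return np.cross(ray(s,a)[1],ray(s,b)[1])
ax=np.cross(pl(S,(399,135),(372.3,153)),pl(T,(269.2,113.1),(252.9,139.3)));ax/=np.linalg.norm(ax);ax*=np.sign(ax[2]);print(ax,np.degrees(np.arccos(ax[2])),np.degrees(np.arctan2(ax[1],ax[0])), np.linalg.norm(u-l))
from scipy.spatial.transform import Rotation as R
o=manip.get_obs();print(R.from_rotvec(o["eef_rot"]).as_matrix().round(3), o["ee_pos"])
```

```text
tip [0.4866 0.1253 0.0968] [0.7 0.7]
stop1 [ 0.5006 -0.3137  0.0217] [0.1 0.1]
stop2 [ 0.5235 -0.3638  0.0205] [0.1 0.1]
[ 0.50405775 -0.31582993  0.025     ]
[ 0.52784901 -0.36630282  0.025     ]
[ 0.49942023 -0.31633658  0.025     ]
[ 0.52171975 -0.36722988  0.025     ]
circle [ 0.5129 -0.3396  0.0159] [0.9 0.9]
[ 0.51640416 -0.34108547  0.02      ] [ 0.51125445 -0.34372346  0.02      ]
A [0.6663 0.1645 0.0707] [3.5 3.5]
B [ 0.7226 -0.0743  0.0611] [4.1 4.1]
C [ 0.5421 -0.1125  0.0575] [5.8 5.8]
mid [0.5037 0.3163 0.0716] [3.5 3.5]
up [0.5379 0.3186 0.1082] [1.9 1.9]
low [0.4685 0.2993 0.0366] [0.6 0.6]
[0.67701182 0.2267751  0.70016288] 45.55992690555541 18.519034203266227 0.10159352343355735
[[-0.896  0.444 -0.001]
 [ 0.444  0.896 -0.001]
 [-0.    -0.002 -1.   ]] [0.27727771 0.55998542 0.40390124]
```

```bash
cat >> h.py <<'E'
from scipy.spatial.transform import Rotation as R
def goal(p,yaz,tilt=0.,taz=0.):
    """rows to reach TCP p; finger-closing azimuth yaz, tool axis leaning back by tilt toward azimuth taz (deg)"""
    from rig import manip
    o=manip.get_obs(); C=R.from_rotvec(o["eef_rot"]); t,a=np.radians(tilt),np.radians(taz)
    z=-np.array([np.sin(t)*np.cos(a),np.sin(t)*np.sin(a),np.cos(t)])
    y=np.array([np.cos(np.radians(yaz)),np.sin(np.radians(yaz)),0]); y-=y@z*z; y/=np.linalg.norm(y)
    if y@C.as_matrix()[:,1]<0: y=-y
    D=C.inv()*R.from_matrix(np.c_[np.cross(y,z),y,z])
    print("cm",np.round(C.inv().apply(np.array(p)-o["ee_pos"])*100,2),"rot",np.round(D.as_rotvec(),3),"at",np.round(o["ee_pos"],4),"q",np.round(o["joint_positions"],2))
E
python3 - <<'E'
from h import *
d=pickle.load(open("d0.pkl","rb"))
print("jar",onz(d["scene"],(438,177),.0),onz(d["side"],(306,129),.0),"dish",onz(d["scene"],(284,300),0))
goal((.58,.34,.38),107)
goal((.67,.365,.279),107,40,17)
E
```

```text
jar [0.68925478 0.34983764 0.        ] [0.67722282 0.34032096 0.        ] dish [ 0.69415446 -0.35049027  0.        ]
cm [-36.89  -6.28   2.4 ] rot [-0.001 -0.001 -0.756] at [0.2773 0.56   0.4039] q [-1.17  0.38  0.02  1.37 -0.01  1.39 -0.05]
cm [-4.385e+01 -3.000e-02  1.249e+01] rot [ 0.262  0.663 -0.725] at [0.2773 0.56   0.4039] q [-1.17  0.38  0.02  1.37 -0.01  1.39 -0.05]
```

```bash
python3 -m creep '[[-5,-1,0,0,0,-0.1,0],[-10,-2,0.5,0,0,-0.2,0],[-15,-3,1,0,0,-0.3,0],[-19,-4,1.5,0,0,-0.4,0],[-22,-4,2,0,0,-0.5,0]]'
python3 - <<'E'
from h import *
goal((.60,.345,.38),107,15,17)
E
```

```text
time_s: 0.65
ee_pos: [0.4597, 0.4229, 0.3844]
eef_rot: [-0.062, 3.14, -0.003]
contact_force: [0.1, -0.3, 0.0]
opening: 1.0
finger_force: 0.0
cm [-13.71  -8.34   0.47] rot [ 0.032  0.261 -0.256] at [0.4597 0.4229 0.3844] q [-0.82  0.39  0.04  1.4  -0.01  1.35  0.83]
```

```bash
python3 -m creep '[[-4,-2.5,0,0,0.07,-0.07,0],[-8,-5,0.2,0.01,0.14,-0.14,0],[-12,-7.5,0.4,0.02,0.21,-0.21,0],[-13.7,-8.3,0.5,0.03,0.26,-0.26,0],[-13.7,-8.3,0.5,0.03,0.26,-0.26,0]]'
python3 - <<'E'
from h import *
from rig import viewer
s=viewer.snapshot("wrist");pickle.dump(s,open("w1.pkl","wb"));cv2.imwrite("pics/w1.png",s["pixels"])
for b in blobs(s,"blue",200): print(b[0],*[np.round(x,1) for x in b[1:]])
goal((.67,.365,.279),107,40,17)
E
```

```text
time_s: 1.15
ee_pos: [0.6003, 0.3457, 0.3767]
eef_rot: [0.425, -2.847, 0.055]
contact_force: [-1.2, -0.7, 0.0]
opening: 1.003
finger_force: 0.0
4081 [309.1 167.1] [315.8 111. ] [303.  218.1] 45.6
1395 [ 63.5 304.1] [128.4 248.2] [ 36.3 327.5] 55.8
cm [-9.65 -0.49  7.6 ] rot [0.002 0.435 0.002] at [0.5984 0.3479 0.3775] q [-0.57  0.66  0.04  1.03 -0.09  1.71  1.33]
```

View pics/w1.png

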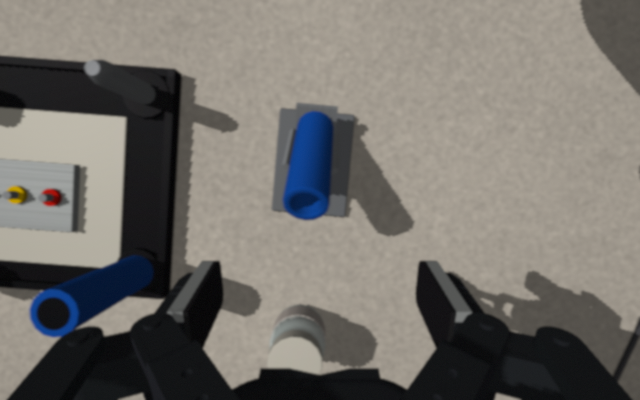

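The wrist view shows the tube in the rack with its open upper end at (306,204) and its lower end at about (315,113). The bare post tip is at (93,68), the jar at (297,340) and a fitted sleeve's top at (56,311).

Run:
```python
from h import *
from scipy.optimize import brentq
s=pickle.load(open("w1.pkl","rb"))
U=onz(s,(306,203.5),.1143);print("U",U,"tip",onz(s,(93,68),.1),"A",onz(s,(56,312),.13),"jar",onz(s,(297,352),.075))
n=np.cross(ray(s,(315.8,111))[1],ray(s,(303,218.1))[1]);n/=np.linalg.norm(n)
ax=lambda d:np.array([np.sin(np.radians(40))*np.cos(d),np.sin(np.radians(40))*np.sin(d),np.cos(np.radians(40))])
az=brentq(lambda d:ax(d)@n,-.3,1);print("az",np.degrees(az))
for c in((281,110),(275,210),(353,118),(347,214)):print(onz(s,c,.01))
a=ax(az);L=U-.11*a;print("L",L,"mid",U-.055*a);d=np.degrees(az)
for k in(.325,.245):
    p=L+k*a;print(p);goal(p,d+90,40,d)
goal((L+.275*a),d+90,25,d)
```

```text
U [0.53894927 0.31700821 0.1143    ] tip [0.48714009 0.12719462 0.1       ] A [0.66492006 0.16803111 0.13      ] jar [0.67132358 0.34714559 0.075     ]
az 12.288075396336263
[0.46073559 0.26179054 0.01      ]
[0.56345425 0.28579146 0.01      ]
[0.44662527 0.33650315 0.01      ]
[0.54517762 0.36041519 0.01      ]
L [0.46986253 0.30195992 0.03003511] mid [0.5044059  0.30948407 0.07216756]
[0.67398244 0.34642076 0.27899956]
cm [-9.49 -2.39  7.64] rot [-0.036  0.435  0.076] at [0.5984 0.3479 0.3775] q [-0.57  0.66  0.04  1.03 -0.09  1.71  1.33]
[0.62373754 0.33547656 0.217716  ]
cm [-6.14 -1.98 14.89] rot [-0.036  0.435  0.076] at [0.5984 0.3479 0.3775] q [-0.57  0.66  0.04  1.03 -0.09  1.71  1.33]
cm [-7.4  -2.13 12.17] rot [-0.026  0.173  0.079] at [0.5984 0.3479 0.3775] q [-0.57  0.66  0.04  1.03 -0.09  1.71  1.33]
```

```bash
python3 -m creep '[[-2,-0.5,1.5,-0.01,0.1,0.02,0],[-4,-1,3,-0.02,0.2,0.04,0],[-6,-1.5,5,-0.03,0.3,0.06,0],[-8,-2,6.5,-0.03,0.4,0.07,0],[-9.5,-2.4,7.6,-0.03,0.435,0.07,0]]'
python3 - <<'E'
from h import *
d=13;t=np.radians(40);c=np.radians(d);a=np.array([np.sin(t)*np.cos(c),np.sin(t)*np.sin(c),np.cos(t)])
U=np.array([.539,.317,.1143]);L=U-.11*a
goal(L+.325*a,d+90,40,d);goal(L+.245*a,d+90,40,d)
E
```

```text
time_s: 1.7
ee_pos: [0.6493, 0.3396, 0.2681]
eef_rot: [0.275, -2.456, 0.086]
contact_force: [-0.7, -0.5, -0.4]
opening: 1.0
finger_force: 0.0
cm [-1.33  0.31 -2.45] rot [ 0.01   0.026 -0.001] at [0.6493 0.3396 0.2681] q [-0.43  1.03 -0.15  0.7  -0.09  2.05  1.23]
cm [-1.13  0.23  5.55] rot [ 0.01   0.026 -0.001] at [0.6493 0.3396 0.2681] q [-0.43  1.03 -0.15  0.7  -0.09  2.05  1.23]
```

```bash
python3 -m creep '[[-0.4,0.1,0.5,0,0.01,0,0],[-0.8,0.2,1,0.01,0.02,0,0],[-1.2,0.2,1.5,0.01,0.025,0,0],[-1.2,0.2,2,0.01,0.025,0,0],[-1.2,0.2,2,0.01,0.025,0,0]]'
cat > g.py <<'E'
from h import *
d=13;t=np.radians(40);c=np.radians(d);a=np.array([np.sin(t)*np.cos(c),np.sin(t)*np.sin(c),np.cos(t)])
U=np.array([.539,.317,.1143]);L=U-.11*a
goal(L+.245*a,d+90,40,d)
E
python3 g.py
```

```text
time_s: 2.2
ee_pos: [0.646, 0.3404, 0.2492]
eef_rot: [0.277, -2.437, 0.102]
contact_force: [-0.4, -0.6, -0.3]
opening: 0.998
finger_force: 0.0
cm [-0.25  0.13  3.87] rot [-0.002  0.006 -0.001] at [0.646  0.3404 0.2492] q [-0.44  1.04 -0.12  0.72 -0.1   2.04  1.24]
```

```bash
python3 -m creep '[[-0.2,0.1,1,0,0.006,0,0],[-0.2,0.1,2,0,0.006,0,0],[-0.2,0.1,3,0,0.006,0,0],[-0.2,0.1,4,0,0.006,0,0],[-0.2,0.1,4.2,0,0.006,0,0]]'; python3 g.py
python3 - <<'E'
from h import *
from rig import viewer
s=viewer.snapshot("wrist");cv2.imwrite("pics/w2.png",s["pixels"])
E
```

```text
time_s: 2.7
ee_pos: [0.6212, 0.3351, 0.2151]
eef_rot: [0.275, -2.43, 0.103]
contact_force: [-0.3, -0.0, -0.5]
opening: 1.001
finger_force: 0.0
cm [-0.03  0.08 -0.37] rot [-0.001 -0.001 -0.002] at [0.6212 0.3351 0.2151] q [-0.44  1.   -0.13  0.88 -0.1   1.93  1.25]
```

View pics/w2.png

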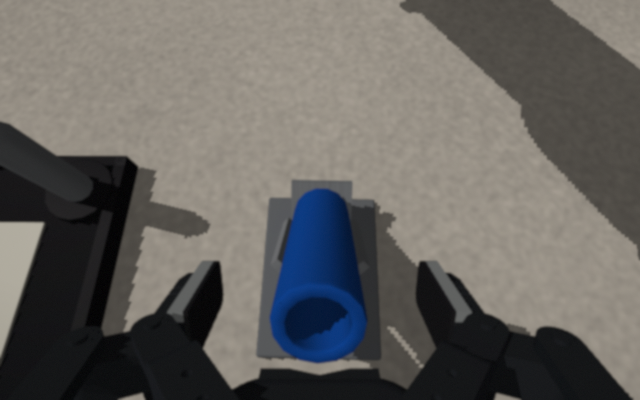

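The tube is centred between the pads: its end is at (319,320) and the pad midline is at about x=319. Closing.

```bash
python3 -m creep '[[0,0.05,0,0,0,0,255],[0,0.05,0,0,0,0,255],[0,0.05,0,0,0,0,255],[0,0.05,0,0,0,0,255],[0,0.05,0,0,0,0,255]]';python3 -m creep '[[0,0,0,0,0,0,255],[0,0,0,0,0,0,255],[0,0,0,0,0,0,255],[0,0,0,0,0,0,255],[0,0,0,0,0,0,255]]'; python3 -m creep '[[0,0,-0.5,0,0,0,255],[0,0,-1.5,0,0,0,255],[0,0,-2.5,0,0,0,255],[0,0,-3.5,0,0,0,255],[0,0,-4.5,0,0,0,255]]';python3 - <<'E'
from h import *
goal((.6,.30,.38),103,0,0)
E
```

```text
time_s: 3.25
ee_pos: [0.6219, 0.3356, 0.2154]
eef_rot: [0.275, -2.431, 0.102]
contact_force: [2.0, 0.3, 1.9]
opening: 0.4
finger_force: 59.5
time_s: 3.75
ee_pos: [0.6218, 0.3356, 0.2153]
eef_rot: [0.275, -2.431, 0.102]
contact_force: [3.3, 1.0, 5.8]
opening: 0.398
finger_force: 59.8
time_s: 4.25
ee_pos: [0.6488, 0.3418, 0.2481]
eef_rot: [0.275, -2.43, 0.102]
contact_force: [-11.3, -8.9, 11.5]
opening: 0.399
finger_force: 59.7
cm [12.84 -3.   -6.43] rot [-0.001 -0.699 -0.001] at [0.6488 0.3418 0.2481] q [-0.44  1.06 -0.12  0.7  -0.11  2.06  1.24]
```

```bash
python3 -m creep '[[1.5,-0.5,-2,0,-0.13,0,255],[4,-1,-4,0,-0.27,0,255],[7,-2,-5,0,-0.41,0,255],[10,-2.5,-6,0,-0.55,0,255],[12.8,-3,-6.5,0,-0.69,0,255]]';  python3 - <<'E'
from h import *
from rig import manip
goal((.58,.1,.42),60,0,0);goal((.51,-.341,.40),20,0,0)
print(manip.get_obs()["contact_force"],manip.get_obs()["opening"])
E
```

```text
time_s: 4.75
ee_pos: [0.5999, 0.2995, 0.3824]
eef_rot: [0.354, -3.12, 0.002]
contact_force: [0.6, 0.6, 0.1]
opening: 0.397
finger_force: 61.9
cm [  6.41 -19.    -3.73] rot [-0.002 -0.001  0.749] at [0.5999 0.2995 0.3824] q [-0.45  0.5  -0.1   1.26  0.05  1.39  1.26]
cm [ 23.1  -60.41  -1.66] rot [-2.000e-03 -1.000e-03  1.447e+00] at [0.5999 0.2995 0.3824] q [-0.45  0.5  -0.1   1.26  0.05  1.39  1.26]
[0.63813496 0.64612825 0.1304481 ] 0.39685246404371577
```

```bash
python3 -m creep '[[1.2,-4,-0.7,0,0,0.12,255],[2.4,-8,-1.4,0,0,0.25,255],[3.6,-12,-2.1,0,0,0.38,255],[5,-16,-2.8,0,0,0.5,255],[6.4,-19,-3.5,0,0,0.62,255]]';  python3 - <<'E'
from h import *
goal((.56,-.13,.42),30,0,0)
E
```

```text
time_s: 5.25
ee_pos: [0.5805, 0.0975, 0.4164]
eef_rot: [-0.625, -3.071, 0.009]
contact_force: [-0.3, -0.2, -0.7]
opening: 0.4
finger_force: 61.8
cm [ -7.01 -21.74  -0.24] rot [-0.009 -0.004  0.646] at [0.5805 0.0975 0.4164] q [-0.27  0.3   0.07  1.45 -0.02  1.4   0.96]
```

```bash
python3 -m creep '[[-1.4,-4.3,0,0,0,0.13,255],[-2.8,-8.6,0,0,0,0.26,255],[-4.2,-13,0,0,0,0.39,255],[-5.6,-17.4,0,-0.01,0,0.52,255],[-7,-21.7,0,-0.01,0,0.64,255]]';  python3 - <<'E'
from h import *
goal((.513,-.341,.37),10,0,0)
E
```

```text
time_s: 5.75
ee_pos: [0.5614, -0.1284, 0.4172]
eef_rot: [-1.558, -2.723, -0.005]
contact_force: [0.6, -0.5, -1.2]
opening: 0.4
finger_force: 61.8
cm [-15.9  -14.95   4.62] rot [-0.    -0.005  0.357] at [ 0.5614 -0.1284  0.4172] q [-0.05  0.27  0.27  1.5  -0.08  1.38  0.76]
```

```bash
python3 -m creep '[[-3.2,-3,0.5,0,0,0.08,255],[-6.4,-6,1.5,0,0,0.15,255],[-9.6,-9,2.5,0,0,0.22,255],[-12.8,-12,3.5,0,0,0.29,255],[-15.9,-14.9,4.6,0,0,0.35,255]]';python3 -m creep '[[0,0,1,0,0,0,255],[0,0,2,0,0,0,255],[0,0,3,0,0,0,255],[0,0,4,0,0,0,255],[0,0,4,0,0,0,255]]';  python3 - <<'E'
from h import *
from rig import viewer
d={n:viewer.snapshot(n) for n in("scene","side","wrist")};pickle.dump(d,open("d3.pkl","wb"))
a,b,w=d["scene"]["pixels"],d["side"]["pixels"],d["wrist"]["pixels"]
r=lambda i,x,y,w,h,k=3: cv2.resize(i[y:y+h,x:x+w],None,fx=k,fy=k,interpolation=cv2.INTER_CUBIC)
cv2.imwrite("pics/c3.png",np.vstack([np.hstack([r(a,170,130,130,95+40),r(b,280,170,130,95+40)]),cv2.resize(w,None,fx=.3,fy=.3)[:, :] if 0 else np.pad(cv2.resize(w,(300,188)),((0,0),(0,480),(0,0)))]))
for n in("scene","side"):
    for x in blobs(d[n],"blue",60): print(n,x[0],*[np.round(v,1) for v in x[1:]])
goal((.513,-.341,.33),10,0,0)
E
```

```text
time_s: 6.25
ee_pos: [0.5146, -0.3406, 0.3699]
eef_rot: [-2.005, -2.412, -0.004]
contact_force: [0.1, -0.2, -0.8]
opening: 0.401
finger_force: 61.8
time_s: 6.75
ee_pos: [0.5156, -0.3374, 0.3288]
eef_rot: [-1.998, -2.416, -0.004]
contact_force: [-0.3, -0.5, -1.5]
opening: 0.393
finger_force: 61.8
scene 2013 [ 96.7 108.7] [71.5 81.8] [120.6 134.2] 45.5
scene 369 [405.4 176.3] [408.2 158.2] [402.6 194.1] 12.3
scene 444 [230.5 208.3] [220. 187.] [240.3 228.3] 13.8
scene 175 [308.3 210. ] [306.7 200.5] [309.9 218.7] 12.5
scene 397 [372.2 225.3] [373.5 206.2] [371.  241.1] 14.5
scene 1104 [ 79.6 289.7] [133.8 282.6] [ 18.7 297.7] 44.3
side 200 [321.1 138.9] [321.1 124. ] [321.1 153. ] 8.1
side 134 [369.8 176.1] [372.  160.9] [367.9 188.5] 6.5
side 153 [345.7 227.7] [348.7 215.9] [341.9 242.7] 9.5
cm [-0.19 -0.3   0.11] rot [ 0.001 -0.004  0.013] at [ 0.5156 -0.3386  0.3311] q [ 0.22  0.43  0.41  1.51 -0.18  1.24  0.85]
```

View pics/c3.png

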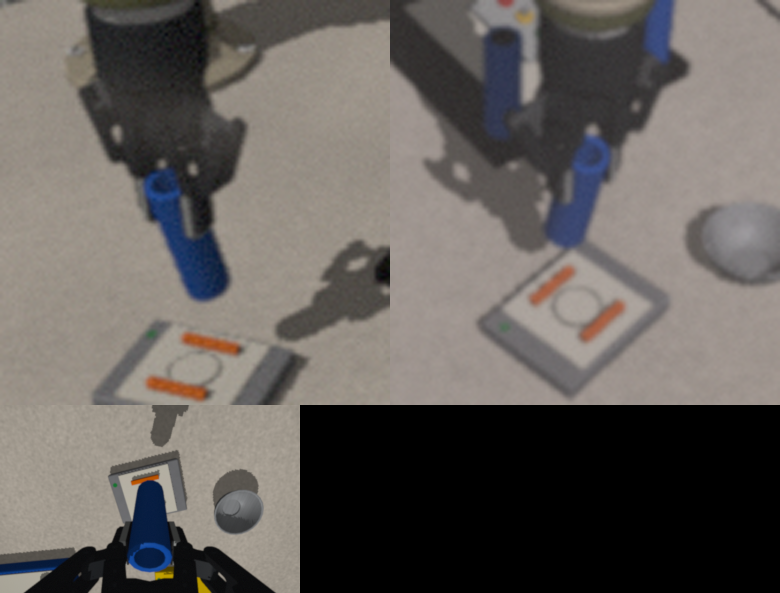

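The tube has pivoted between the pads. In the scene crop its top is at (163,187) and its bottom at (208,290); in the side crop they are at (591,155) and (568,240). The reader mark is clear below it. I'll measure the tilt and lean the tool to correct it.

```bash
cat > ax.py <<'E'
from h import *
def axis(S,T,ls,lt):
    n=lambda s,l:np.cross(ray(s,l[0])[1],ray(s,l[1])[1])
    a=np.cross(n(S,ls),n(T,lt)); a/=np.linalg.norm(a); return a*np.sign(a[2])
def report(a,Cm):
    print("axis",a.round(3),"in tool",(Cm.T@a).round(3),"tilt about y(deg)",np.degrees(np.arctan2((Cm.T@a)[0],-(Cm.T@a)[2])).round(1),"about x",np.degrees(np.arctan2((Cm.T@a)[1],-(Cm.T@a)[2])).round(1))
E
python3 - <<'E'
from ax import *
from rig import manip
d=pickle.load(open("d3.pkl","rb"));S,T=d["scene"],d["side"]
f=lambda u,v:(170+u/3,130+v/3);g=lambda u,v:(280+(u-390)/3,170+v/3)
Cm=R.from_rotvec(manip.get_obs()["eef_rot"]).as_matrix();print(Cm.round(2))
report(axis(S,T,[(220,187),(240.3,228.3)],[(348.7,215.9),(341.9,242.7)]),Cm)
report(axis(S,T,[f(163,187),f(209,287)],[g(591,155),g(568,236)]),Cm)
for n,u,v in(("top",f(163,187),g(591,155)),("bot",f(209,287),g(568,236))): print(n,tri([(S,u),(T,v)]))
# wrist: top & bottom
h=cv2.cvtColor(d["wrist"]["pixels"],cv2.COLOR_BGR2HSV)
for b in blobs(d["wrist"],"blue",300):print(b)
E
```

```text
[[-0.19  0.98 -0.  ]
 [ 0.98  0.19  0.  ]
 [ 0.    0.   -1.  ]]
axis [-0.016 -0.257  0.966] in tool [-0.246 -0.063 -0.967] tilt about y(deg) -14.2 about x -3.7
axis [ 0.01  -0.249  0.968] in tool [-0.243 -0.036 -0.969] tilt about y(deg) -14.1 about x -2.1
top (array([ 0.51710969, -0.34307616,  0.19224211]), [np.float64(0.5297167715528583), np.float64(0.5297167715530077)])
bot (array([ 0.51248061, -0.31629766,  0.0824493 ]), [np.float64(2.7706450581618562), np.float64(2.770645058161895)])
(np.int32(12806), array([319.18928627, 266.85577073]), array([320.21652115, 161.93358672]), array([318.33540236, 354.07181685]), np.float64(84.25116909219588))
(np.int32(1247), array([ 62.94386528, 349.79711307]), array([124.554707  , 343.11306067]), array([ -0.36180458, 356.66503441]), np.float64(12.188998302935493))
```

```bash
python3 -m creep '[[0.9,-0.1,0.2,0,-0.06,0,255],[1.8,-0.2,0.4,0,-0.12,0,255],[2.7,-0.3,0.5,0,-0.18,0,255],[3.6,-0.3,0.5,0,-0.248,0,255],[3.6,-0.3,0.5,0,-0.248,0,255]]';python3 -m creep '[[-0.5,0,1.8,0,0,0,255],[-0.7,0,2.9,0,0,0,255],[-0.7,0,2.9,0,0,0,255],[-0.7,0,2.9,0,0,0,255],[-0.7,0,2.9,0,0,0,255]]'
cat > look.py <<'E'
from ax import *
from rig import manip,viewer
import sys
d={n:viewer.snapshot(n) for n in("scene","side","wrist")};pickle.dump(d,open(sys.argv[1]+".pkl","wb"))
r=lambda n,x,y,w,h,k=3: cv2.resize(d[n]["pixels"][y:y+h,x:x+w],None,fx=k,fy=k,interpolation=cv2.INTER_CUBIC)
x1,y1,x2,y2=map(int,sys.argv[2:])
cv2.imwrite(f"pics/{sys.argv[1]}.png",np.hstack([r("scene",x1,y1,130,135),r("side",x2,y2,130,135)]))
o=manip.get_obs();Cm=R.from_rotvec(o["eef_rot"]).as_matrix();print(o["ee_pos"],o["eef_rot"],o["contact_force"],o["finger_force"]);print(Cm.round(3).tolist())
for n in("scene","side"):
    for b in blobs(d[n],"blue",60): print(n,b[0],*[np.round(v,1) for v in b[1:]])
E
python3 look.py c4 170 150 280 180
```

```text
time_s: 7.4
ee_pos: [0.5063, -0.3022, 0.3264]
eef_rot: [1.875, 2.269, -0.228]
contact_force: [0.9, 0.8, -0.8]
opening: 0.399
finger_force: 61.9
time_s: 7.9
ee_pos: [0.5083, -0.318, 0.2999]
eef_rot: [1.88, 2.267, -0.23]
contact_force: [0.1, 0.3, -1.2]
opening: 0.398
finger_force: 61.9
[ 0.50838664 -0.31775348  0.29986692] [ 1.87917711  2.26720449 -0.22927123] [ 0.89656832 -0.75422107 -1.40965378] 61.86420591082424
[[-0.18, 0.983, 0.046], [0.954, 0.186, -0.237], [-0.241, 0.001, -0.97]]
scene 2015 [ 96.7 108.6] [71.9 81.6] [120.3 134.3] 45.8
scene 376 [405.4 176.2] [408.4 157.6] [402.5 194.2] 12.4
scene 539 [223.1 223.1] [217.9 199. ] [228.  245.6] 14.8
scene 191 [308.3 209.5] [308.1 199. ] [308.5 219. ] 12.9
scene 396 [372.2 225.6] [373.4 207. ] [371.1 241.1] 14.6
scene 1100 [ 79.3 289.7] [133.6 282.9] [ 18.7 297.3] 44.0
side 213 [368.7 176.5] [370.4 160.7] [367.  191.2] 8.4
side 352 [347.8 247.7] [348.6 228.9] [346.9 268.1] 11.0
```

View pics/c4.png

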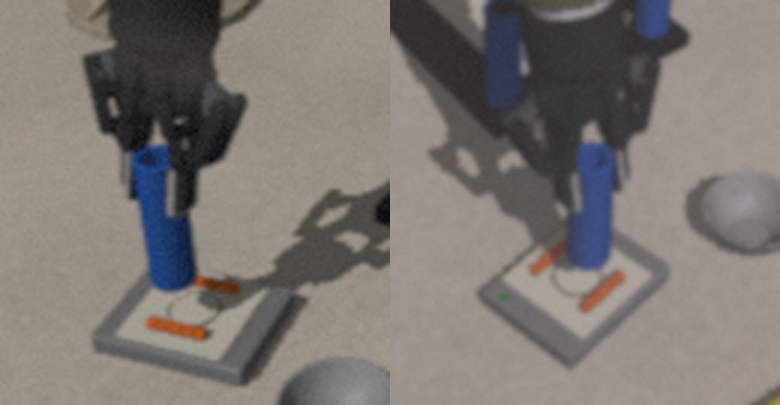

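Run:
```python
from ax import *
from rig import manip
d=pickle.load(open("c4.pkl","rb"));S,T=d["scene"],d["side"]
f=lambda u,v:(170+u/3,150+v/3);g=lambda u,v:(280+(u-390)/3,180+v/3)
Cm=R.from_rotvec(manip.get_obs()["eef_rot"]).as_matrix()
report(axis(S,T,[(217.9,199),(228,245.6)],[(348.6,228.9),(346.9,268.1)]),Cm)
report(axis(S,T,[f(155,158),f(173,279)],[g(595,157),g(588,257)]),Cm)
for n,u,v in(("top",f(155,158),g(595,157)),("bot",f(173,279),g(588,257)),("circ",f(195,307),g(577,277)),("mid",(223.1,223.1),(347.8,247.7))): print(n,tri([(S,u),(T,v)])[0].round(4))
for s,n in((S,"scene"),(T,"side")):
  for b in blobs(s,"orange",20):print(n,b[0],b[1].round(1),onz(s,b[1],.026).round(4))
# predicted vertical image direction at mark
for s in(S,T): print(proj(s,np.array([.513,-.341,.16])),proj(s,np.array([.513,-.341,.05])))
```

```text
axis [-0.026 -0.026  0.999] in tool [-0.261 -0.03  -0.965] tilt about y(deg) -15.2 about x -1.8
axis [0.013 0.009 1.   ] in tool [-0.235  0.015 -0.972] tilt about y(deg) -13.6 about x 0.9
top [ 0.5162 -0.3536  0.1697]
bot [ 0.5144 -0.3547  0.0571]
circ [ 0.5128 -0.3391  0.0166]
mid [ 0.5163 -0.357   0.1192]
scene 362 [ 78.1 263.2] [ 0.2869 -0.606   0.026 ]
scene 72 [228.5 258.9] [ 0.5283 -0.367   0.026 ]
scene 108 [194.4 325.2] [ 0.6309 -0.5228  0.026 ]
scene 126 [171.9 347.9] [ 0.6439 -0.5772  0.026 ]
side 39 [349.9 276.9] [ 0.5204 -0.3685  0.026 ]
side 82 [420.2 312.6] [ 0.6246 -0.5239  0.026 ]
side 87 [438.3 329.9] [ 0.6375 -0.5782  0.026 ]
side 451 [316.9 385.8] [ 0.3417 -0.5919  0.026 ]
[226.09399309 203.58980934] [232.29799073 242.61049731]
[344.5142984  231.86294068] [342.88879733 263.39741178]
```

```bash
python3 -m creep '[[0.5,0,-0.1,0,0,0,255],[1,0.1,-0.2,0,0,0,255],[1.5,0.1,-0.4,0,0,0,255],[1.9,0.1,1.2,0,0,0,255],[2.3,0.1,2.8,0,0,0,255]]'; python3 look.py c5 170 165 280 190;  python3 - <<'E'
from ax import *
d=pickle.load(open("c5.pkl","rb"));S,T=d["scene"],d["side"]
B=[min(blobs(s,"blue",60),key=lambda b:np.linalg.norm(b[1]-np.array(p))) for s,p in((S,(229,225)),(T,(344,252)))]
print(tri([(S,B[0][1]),(T,B[1][1])]))
for p in([.513,-.341,.14],[.513,-.341,.03]):print([proj(s,np.array(p)).round(1) for s in(S,T)])
E
```

```text
time_s: 8.55
ee_pos: [0.5067, -0.3015, 0.2669]
eef_rot: [1.878, 2.267, -0.228]
contact_force: [0.7, 0.4, -0.4]
opening: 0.397
finger_force: 61.9
[ 0.50599844 -0.30159673  0.26585226] [ 1.88019514  2.26985909 -0.23114038] [ 0.08468472 -0.34795827 -0.41440501] 61.86470062471926
[[-0.181, 0.983, 0.043], [0.954, 0.186, -0.236], [-0.24, -0.002, -0.971]]
scene 1996 [ 96.8 108.6] [72.1 81.4] [120.2 134.3] 45.6
scene 370 [405.4 176.2] [408.2 158.2] [402.5 194.2] 12.3
scene 189 [308.5 209.7] [308.2 200. ] [308.8 219. ] 12.7
scene 504 [230.6 230.6] [225.4 206.7] [235.4 252.4] 14.3
scene 392 [372.2 225.3] [373.4 207.3] [371.1 241.1] 14.5
scene 1098 [ 79.3 289.7] [133.8 282.5] [ 18.9 297.6] 43.6
side 193 [368.9 176.5] [370.6 160.7] [367.3 191.1] 7.8
side 320 [342.9 253.2] [343.6 234.9] [342.2 273.1] 10.6
(array([ 0.51261416, -0.33967733,  0.08515798]), [np.float64(0.6398526543183958), np.float64(0.6398526543183481)])
[array([227.3, 211.1]), array([344.2, 237.9])]
[array([233.3, 249.1]), array([342.6, 268.7])]
```

View pics/c5.png

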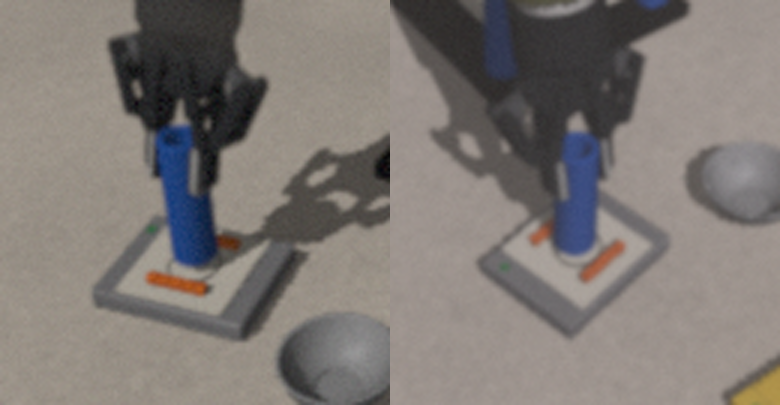

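The tube is nearly upright over the circle, at scene crop (195,258) and side crop (577,250). Next I lower it gently until it touches.

```bash
python3 -m creep '[[0.02,0,0.1,0,0,0,255],[0.05,0,0.2,0,0,0,255],[0.07,0,0.3,0,0,0,255],[0.1,0,0.4,0,0,0,255],[0.1,0,0.4,0,0,0,255]]'; for i in 1 ; do python3 -m creep '[[0.02,0,0.1,0,0,0,255],[0.02,0,0.1,0,0,0,255],[0.05,0,0.2,0,0,0,255],[0.05,0,0.2,0,0,0,255],[0.05,0,0.2,0,0,0,255]]';done
```

```text
time_s: 9.2
ee_pos: [0.5063, -0.3023, 0.2625]
eef_rot: [1.88, 2.268, -0.23]
contact_force: [0.1, 0.4, -0.2]
opening: 0.4
finger_force: 61.9
time_s: 9.7
ee_pos: [0.5063, -0.3023, 0.2604]
eef_rot: [1.88, 2.268, -0.23]
contact_force: [-0.5, -0.4, -1.4]
opening: 0.396
finger_force: 61.9
```

```bash
python3 -m creep '[[0.02,0,0.1,0,0,0,255],[0.02,0,0.1,0,0,0,255],[0.05,0,0.2,0,0,0,255],[0.05,0,0.2,0,0,0,255],[0.05,0,0.2,0,0,0,255]]'; python3 -m creep '[[0.02,0,0.1,0,0,0,255],[0.02,0,0.1,0,0,0,255],[0.05,0,0.2,0,0,0,255],[0.05,0,0.2,0,0,0,255],[0.05,0,0.2,0,0,0,255]]'
```

```text
time_s: 10.2
ee_pos: [0.5063, -0.3024, 0.2585]
eef_rot: [1.88, 2.267, -0.23]
contact_force: [1.0, 0.6, 1.4]
opening: 0.397
finger_force: 62.0
time_s: 10.7
ee_pos: [0.5066, -0.3028, 0.2581]
eef_rot: [1.879, 2.265, -0.229]
contact_force: [-3.5, 2.0, 13.1]
opening: 0.398
finger_force: 63.5
```

```bash
python3 -m creep '[[-0.03,0,-0.13,0,0,0,255],[-0.03,0,-0.13,0,0,0,255],[-0.03,0,-0.13,0,0,0,100],[-0.03,0,-0.13,0,0,0,40],[-0.03,0,-0.13,0,0,0,0]]'; python3 -m creep '[[0,0,0,0,0,0,0],[0,0,0,0,0,0,0],[0,0,0,0,0,0,0],[0,0,0,0,0,0,0],[0,0,0,0,0,0,0]]'; python3 look.py c6 170 165 280 190|head -2;  python3 - <<'E'
from ax import *
d=pickle.load(open("c6.pkl","rb"));S,T=d["scene"],d["side"]
B=[min(blobs(s,"blue",60),key=lambda b:np.linalg.norm(b[1]-np.array(p))) for s,p in((S,(229,225)),(T,(344,252)))]
print(tri([(S,B[0][1]),(T,B[1][1])]),[b[2:4] for b in B]);print(axis(S,T,B[0][2:4],B[1][2:4]))
goal((.513,-.341,.42),10,0,0)
E
```

```text
time_s: 11.2
ee_pos: [0.5062, -0.3022, 0.2572]
eef_rot: [1.88, 2.268, -0.23]
contact_force: [0.4, -0.4, -0.4]
opening: 0.888
finger_force: 0.0
time_s: 11.7
ee_pos: [0.5063, -0.3023, 0.2576]
eef_rot: [1.88, 2.268, -0.23]
contact_force: [-0.1, -0.2, -1.5]
opening: 1.0
finger_force: 0.0
[ 0.5062845  -0.30229093  0.25764479] [ 1.87971654  2.26755648 -0.23010409] [0.70584629 0.30915207 0.30371751] 0.0
[[-0.18, 0.983, 0.045], [0.954, 0.185, -0.237], [-0.241, -0.0, -0.97]]
(array([ 0.51416324, -0.33978259,  0.07803232]), [np.float64(0.6016072451515205), np.float64(0.6016072451514608)]) [(array([228.1382227 , 211.82765196]), array([234.80820567, 255.87762266])), (array([343.40219727, 236.99776696]), array([343.43752221, 274.99866371]))]
[-0.02823368  0.02338974  0.99932766]
cm [ -7.73  -0.06 -14.81] rot [0.001 0.244 0.012] at [ 0.5063 -0.3023  0.2576] q [0.06 0.39 0.45 1.76 0.03 0.87 0.64]
```

View pics/c6.png

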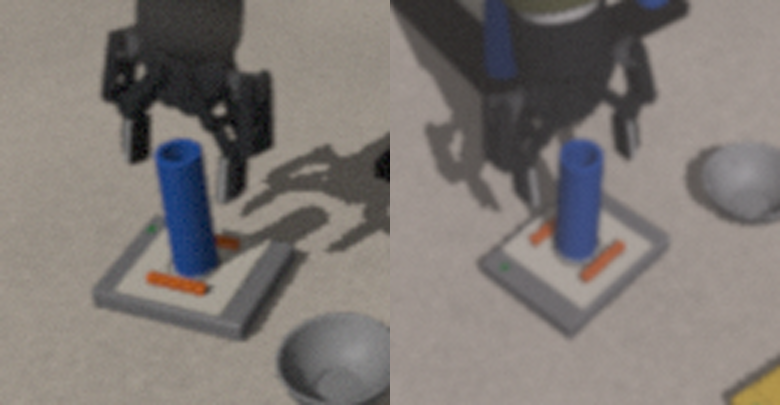

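It stands upright and free in the circle, with its base at scene crop (196,268) between the stops. I'll back off along the tool axis, straighten up and centre above it.

```bash
python3 -m creep '[[0,0,-2,0,0,0,0],[0,0,-4,0,0,0,0],[0,0,-7,0,0,0,0],[0,0,-10,0,0.05,0,0],[-1.5,0,-12,0,0.12,0,0]]'
python3 - <<'E'
from h import *
goal((.514,-.340,.37),10,0,0)
E
```

```text
time_s: 12.35
ee_pos: [0.5043, -0.2856, 0.3796]
eef_rot: [1.938, 2.349, -0.115]
contact_force: [0.6, -0.6, 0.2]
opening: 0.998
finger_force: 0.0
cm [-5.37 -0.09  1.62] rot [0.003 0.121 0.016] at [ 0.5043 -0.2856  0.3796] q [ 0.06  0.28  0.46  1.6  -0.03  1.21  0.7 ]
```

```bash
python3 -m creep '[[-1.5,0,0,0,0.04,0,0],[-3,0,0.5,0,0.08,0,0],[-4.5,-0.1,1,0,0.121,0.01,0],[-5.4,-0.1,1.6,0,0.121,0.016,0],[-5.4,-0.1,1.6,0,0.121,0.016,0]]'
python3 - <<'E'
from h import *
from rig import viewer
s=viewer.snapshot("wrist");pickle.dump(s,open("w7.pkl","wb"));cv2.imwrite("pics/w7.png",s["pixels"])
goal((.514,-.340,.37),10,0,0)
for p in([.514,-.34,.13],[.514,-.34,.02]):print(proj(s,np.array(p)))
E
```

```text
time_s: 12.85
ee_pos: [0.5124, -0.3443, 0.3673]
eef_rot: [2.026, 2.398, -0.005]
contact_force: [0.0, 0.3, -0.2]
opening: 1.001
finger_force: 0.0
cm [ 0.29  0.18 -0.23] rot [-0.     0.003 -0.005] at [ 0.5128 -0.3432  0.3677] q [ 0.2   0.41  0.46  1.47 -0.18  1.31  0.84]
[322.57821503 208.19081711]
[321.63190398 168.43062024]
```

View pics/w7.png

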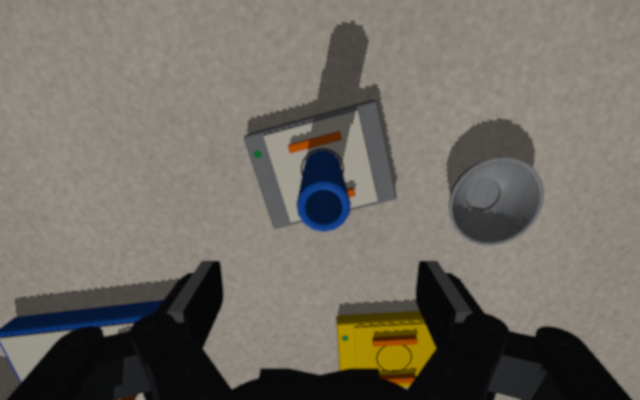

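The tube stands on the reader between the stops: open top at (324,205), base near (322,165), dish untouched at (497,200). That was my tenth picture, so from here I work from numbers only.

Run:
```python
from h import *
s=pickle.load(open("w7.pkl","rb"))
h=cv2.cvtColor(s["pixels"],cv2.COLOR_BGR2HSV);m=cv2.inRange(h,(105,100,130),(125,255,255))[140:245,280:370]
n,l,st,c=cv2.connectedComponentsWithStats(m);i=1+np.argmax(st[1:,4]);print(st[i]+[280,140,0,0,0])
P=np.argwhere(l==i)[:,::-1]+[280,140]
# lower arc of the rim is the ellipse's outer edge: centre row by width
w=[(y,P[P[:,1]==y,0].min(),P[P[:,1]==y,0].max()) for y in range(P[:,1].min(),P[:,1].max()+1)];print(w[::4])
for u in((324,205),(324,206)):print(onz(s,u,.13))
for b in blobs(s,"orange",20):print(b[0],b[1].round(1),onz(s,b[1],.026))
```

```text
[299 185  48  46 429]
[(185, np.int64(323), np.int64(327)), (189, np.int64(310), np.int64(337)), (193, np.int64(307), np.int64(341)), (197, np.int64(303), np.int64(344)), (201, np.int64(342), np.int64(345)), (205, np.int64(299), np.int64(346)), (209, np.int64(299), np.int64(346)), (213, np.int64(299), np.int64(345)), (217, np.int64(300), np.int64(344)), (221, np.int64(303), np.int64(343)), (225, np.int64(307), np.int64(339)), (229, np.int64(313), np.int64(333))]
[ 0.51453439 -0.33766947  0.13      ]
[ 0.5146528  -0.33834975  0.13      ]
175 [298.9 146. ] [ 0.48942494 -0.32118529  0.026     ]
46 [350.9 192.5] [ 0.54557818 -0.35736684  0.026     ]
174 [394.6 341.5] [ 0.62903888 -0.52241732  0.026     ]
91 [401.8 379.8] [ 0.65051998 -0.5752312   0.026     ]
```

```bash
python3 -m creep '[[0.2,0.1,2,0,0,0,0],[0.4,0.2,5,0,0.003,0,0],[0.4,0.2,7,0,0.003,0,0],[0.4,0.2,7,0,0.003,0,0],[0.4,0.2,7,0,0.003,0,0]]'
python3 - <<'E'
from h import *
goal((.514,-.339,.253),10,0,0)
E
```

```text
time_s: 13.4
ee_pos: [0.5147, -0.338, 0.2992]
eef_rot: [2.022, 2.403, 0.002]
contact_force: [0.9, -0.7, 0.1]
opening: 1.001
finger_force: 0.0
cm [-0.08 -0.09  4.62] rot [ 0.001 -0.    -0.003] at [ 0.5147 -0.338   0.2992] q [ 0.2   0.46  0.44  1.56 -0.21  1.17  0.86]
```

```bash
python3 -m creep '[[0,0,1,0,0,0,0],[-0.1,-0.1,2,0,0,0,0],[-0.1,-0.1,3,0,0,0,0],[-0.1,-0.1,4,0,0,0,0],[-0.1,-0.1,4.6,0,0,0,0]]'; python3 -m creep '[[0,0,0,0,0,0,60],[0,0,0,0,0,0,100],[0,0,0,0,0,0,130],[0,0,0,0,0,0,160],[0,0,0,0,0,0,255]]';python3 -m creep '[[0,0,0,0,0,0,255],[0,0,0,0,0,0,255],[0,0,0,0,0,0,255],[0,0,0,0,0,0,255],[0,0,0,0,0,0,255]]'; python3 -m creep '[[0,0,-0.5,0,0,0,255],[0,0,-1,0,0,0,255],[0,0,-2,0,0,0,255],[0,0,-3,0,0,0,255],[0,0,-4,0,0,0,255]]'; python3 look.py c8 170 165 280 190
```

```text
time_s: 13.9
ee_pos: [0.5133, -0.3398, 0.251]
eef_rot: [-2.023, -2.402, -0.001]
contact_force: [-1.2, -0.1, -1.3]
opening: 1.002
finger_force: 0.0
time_s: 14.4
ee_pos: [0.5138, -0.3401, 0.2532]
eef_rot: [2.023, 2.401, 0.002]
contact_force: [0.5, -0.0, 3.2]
opening: 0.393
finger_force: 60.1
time_s: 14.9
ee_pos: [0.5138, -0.3401, 0.2532]
eef_rot: [2.023, 2.401, 0.002]
contact_force: [0.5, 0.2, 5.2]
opening: 0.398
finger_force: 60.1
time_s: 15.4
ee_pos: [0.5136, -0.34, 0.2936]
eef_rot: [2.024, 2.402, 0.002]
contact_force: [0.4, -0.2, -0.2]
opening: 0.396
finger_force: 59.8
[ 0.51374667 -0.34020648  0.29368666] [2.02265567 2.40087485 0.00242604] [ 0.98442427  0.16997813 -1.28711789] 59.814502524677664
[[-0.17, 0.985, 0.003], [0.985, 0.17, -0.0], [-0.001, 0.003, -1.0]]
scene 1990 [ 97.  108.8] [71.8 81.6] [120.5 134.2] 45.5
scene 373 [405.4 176.3] [408.3 157.6] [402.6 194.2] 12.3
scene 473 [227.8 221.9] [221.2 197.9] [233.4 242.6] 13.3
scene 175 [308.1 210. ] [307.  200.6] [309.2 218.9] 12.9
scene 397 [372.1 225.3] [373.3 207.1] [371.1 241.2] 14.5
scene 1121 [ 79.9 289.8] [133.7 282.5] [ 18.8 298. ] 43.4
side 125 [321.  144.3] [320.3 133.8] [321.6 153. ] 8.1
side 138 [369.9 176.9] [371.9 160.9] [368.1 191.4] 5.7
side 310 [345.2 245. ] [347.8 224.8] [342.8 263.4] 9.8
```

```bash
python3 -m creep '[[0,0,-3,0,0,0,255],[0,0,-6,0,0,0,255],[0,0,-9,0,0,0,255],[2,0,-11.5,0,0,-0.08,255],[5,0,-12,0,0,-0.16,255]]'
python3 - <<'E'
from h import *
goal((.54,-.10,.415),30,0,0)
E
```

```text
time_s: 16.05
ee_pos: [0.5045, -0.2924, 0.4154]
eef_rot: [1.823, 2.552, 0.001]
contact_force: [0.2, -0.1, -1.3]
opening: 0.395
finger_force: 59.7
cm [1.705e+01 9.590e+00 1.000e-02] rot [ 0.003  0.004 -0.193] at [ 0.5045 -0.2924  0.4154] q [ 0.14  0.3   0.43  1.49 -0.12  1.37  0.9 ]
```

```bash
python3 -m creep '[[3.4,1.9,0,0,0,-0.06,255],[6.8,3.8,0,0,0,-0.12,255],[10.2,5.7,0,0,0,-0.19,255],[13.6,7.6,0,0,0,-0.25,255],[17,9.6,0,0,0,-0.3,255]]'
python3 - <<'E'
from h import *
goal((.49,.11,.40),60,0,0)
E
```

```text
time_s: 16.55
ee_pos: [0.5404, -0.0973, 0.4124]
eef_rot: [1.42, 2.802, 0.001]
contact_force: [1.2, 0.3, -1.0]
opening: 0.395
finger_force: 59.6
cm [19.7   8.2   1.25] rot [ 0.001 -0.    -0.414] at [ 0.5404 -0.0973  0.4124] q [-0.11  0.21  0.27  1.58 -0.06  1.35  0.8 ]
```

```bash
python3 -m creep '[[4,1.6,0,0,0,-0.08,255],[8,3.2,0.2,0,0,-0.16,255],[12,4.8,0.5,0,0,-0.24,255],[16,6.5,0.8,0,0,-0.33,255],[19.7,8.2,1.2,0,0,-0.41,255]]'
python3 - <<'E'
from h import *
goal((.487,.127,.37),60,0,0)
E
```

```text
time_s: 17.05
ee_pos: [0.4897, 0.1105, 0.4005]
eef_rot: [0.817, 3.033, 0.002]
contact_force: [1.4, 0.0, -0.5]
opening: 0.396
finger_force: 59.7
cm [1.07 1.29 3.05] rot [ 0.001  0.    -0.003] at [0.4897 0.1105 0.4005] q [-0.35  0.12  0.07  1.71 -0.01  1.31  0.77]
```

```bash
python3 -m creep '[[0.5,0.5,0.5,0,0,0,255],[1,1.2,1,0,0,0,255],[1.1,1.3,1.8,0,0,0,255],[1.1,1.3,2.5,0,0,0,255],[1.1,1.3,2.5,0,0,0,255]]'
cat > m.py <<'E'
from ax import *
from rig import manip,viewer
import sys
d={n:viewer.snapshot(n) for n in("scene","side")};d0=pickle.load(open("d0.pkl","rb"))
o=manip.get_obs();tcp=o["ee_pos"];Cm=R.from_rotvec(o["eef_rot"]).as_matrix();print(tcp.round(4),"z",Cm[:,2].round(4))
L={};ends={}
for n in d:
    s=d[n];g=np.array([tcp[0],tcp[1],tcp[2]-.155-.05]);c=proj(s,g)
    h=cv2.cvtColor(s["pixels"],cv2.COLOR_BGR2HSV);m=cv2.inRange(h,(105,110,50),(128,255,255))
    k,l,st,cc=cv2.connectedComponentsWithStats(m);lab=l[int(c[1]),int(c[0])]
    ys,xs=np.where(l==lab);b=ys.max();pts=[]
    for y in range(b-18,b-5):
        r=xs[ys==y];pts.append(((r.min()+r.max())/2,y,np.ptp(r)+1))
    pts=np.array(pts);w=np.median(pts[:,2]);q=pts[abs(pts[:,2]-w)<=1.5];f=np.polyfit(q[:,1],q[:,0],1)
    L[n]=[(np.polyval(f,y),y) for y in(b-18,b-3)];print(n,"lab",lab,"width",w,"n",len(q),"line",np.round(L[n],1).tolist(),"bottom",b)
a=axis(d["scene"],d["side"],L["scene"],L["side"]);report(a,Cm)
p,_=tri([(d["scene"],L["scene"][1]),(d["side"],proj(d["side"],tri([(d["scene"],L["scene"][1]),(d["side"],L["side"][1])])[0]))])
# point on axis where both planes meet, at bottom height zb
nn=[np.cross(ray(d[n],L[n][0])[1],ray(d[n],L[n][1])[1]) for n in L];cs=[ray(d[n],L[n][0])[0] for n in L]
for z in(tcp[2]-.233,tcp[2]-.178):
    A=np.array([[*(x[:2])] for x in nn]);bb=[x@c-x[2]*z for x,c in zip(nn,cs)];print("sleeve axis at z",round(z,3),np.linalg.solve(A,bb).round(4))
E
python3 m.py
python3 - <<'E'
from h import *
d=pickle.load(open("d0.pkl","rb"))
for n,x0,y0,y1 in(("scene",336,150,178),("side",262,146,172)):
    g=cv2.cvtColor(d[n]["pixels"],cv2.COLOR_BGR2GRAY)
    for y in range(y0,y1,2): print(n,y,g[y,x0:x0+26].tolist())
E
```

```text
time_s: 17.55
ee_pos: [0.4878, 0.1239, 0.3743]
eef_rot: [-0.827, -3.03, 0.001]
contact_force: [-1.3, -0.2, -0.4]
opening: 0.398
finger_force: 59.8
[0.488  0.1243 0.3755] z [ 4.e-04  2.e-04 -1.e+00]
scene lab 65 width 10.0 n 13 line [[349.8, 125.0], [349.1, 140.0]] bottom 143
side lab 1 width 9.0 n 8 line [[271.0, 121.0], [271.0, 136.0]] bottom 139
axis [ 0.049 -0.073  0.996] in tool [-0.079 -0.038 -0.996] tilt about y(deg) -4.6 about x -2.2
sleeve axis at z 0.143 [0.4847 0.1288]
sleeve axis at z 0.198 [0.4874 0.1247]
scene 150 [142, 140, 141, 143, 144, 142, 143, 143, 141, 144, 141, 138, 142, 144, 143, 141, 142, 143, 140, 140, 140, 143, 142, 140, 139, 139]
scene 152 [146, 143, 143, 143, 144, 143, 145, 143, 141, 143, 147, 140, 141, 142, 141, 144, 145, 142, 141, 143, 137, 137, 146, 140, 142, 139]
scene 154 [146, 143, 143, 144, 147, 144, 142, 142, 145, 139, 135, 123, 119, 114, 118, 123, 142, 142, 144, 143, 141, 142, 140, 140, 141, 141]
scene 156 [144, 143, 144, 143, 142, 144, 143, 144, 141, 133, 119, 115, 116, 107, 93, 94, 120, 139, 143, 146, 144, 140, 138, 140, 143, 142]
scene 158 [140,
[... 2340 characters left out ...]
9, 91, 97, 107, 112, 112, 108, 110, 126, 138, 141, 139, 134, 127, 115, 102, 87, 80, 70]
side 162 [144, 143, 142, 128, 108, 89, 88, 87, 89, 96, 106, 114, 112, 109, 106, 110, 113, 101, 85, 79, 69, 57, 54, 54, 56, 56]
side 164 [143, 143, 143, 142, 131, 110, 92, 87, 87, 94, 106, 112, 111, 104, 93, 75, 61, 57, 55, 53, 55, 56, 57, 52, 54, 53]
side 166 [144, 142, 141, 138, 126, 108, 86, 74, 73, 87, 102, 108, 112, 109, 96, 77, 57, 53, 52, 55, 56, 53, 55, 52, 51, 54]
side 168 [134, 119, 102, 83, 68, 63, 58, 57, 66, 80, 99, 110, 111, 108, 97, 80, 60, 55, 54, 54, 53, 55, 54, 54, 54, 53]
side 170 [102, 72, 58, 53, 55, 54, 55, 54, 59, 75, 92, 105, 106, 103, 93, 75, 57, 52, 52, 54, 54, 54, 57, 69, 80, 91]
```

```bash
cat > v.py <<'E'
from ax import *
from rig import manip,viewer
d={n:viewer.snapshot(n) for n in("scene","side")};o=manip.get_obs();t=o["ee_pos"];zb=t[2]-.233
P=np.array([.487,.126])
def col(s,y,xy): # image column of the vertical line over xy at row y
    a,b=proj(s,np.array([*xy,.02])),proj(s,np.array([*xy,.25])); return a[0]+(y-a[1])*(b[0]-a[0])/(b[1]-a[1])
pc={"scene":[(348.4,160),(348.3,164),(347.8,170)],"side":[(272.9,154),(272.9,156)]}
def loc(c): # xy of vertical axis from column offsets
    J=[[ (col(d[n],y,P+e)-col(d[n],y,P))/.001 for e in([.001,0],[0,.001])] for n,y,x in c]
    r=[x-col(d[n],y,P) for n,y,x in c]; return P+np.linalg.lstsq(np.array(J),np.array(r),rcond=None)[0]
post=loc([(n,y,x) for n in pc for x,y in pc[n]]);print("post",post.round(4))
rows={}
for n in d:
    s=d[n];g=cv2.resize(s["pixels"],None,fx=1,fy=1).astype(float);bl=g[:,:,0]-g[:,:,2]  # blueness
    c=proj(s,np.array([t[0],t[1],zb]));yt=proj(s,np.array([t[0],t[1],zb+.055]))[1];rows[n]=[]
    for y in range(int(yt),int(c[1])):
        x0=int(c[0])-14;p=np.clip(bl[y,x0:x0+29],0,None);m=p.max();k=np.where(p>m/2)[0];i,j=k[0],k[-1]
        l=i-(p[i]-m/2)/(p[i]-p[i-1]+1e-9);r=j+(p[j]-m/2)/(p[j]-p[j+1]+1e-9);rows[n].append((y,x0+(l+r)/2,r-l))
    print(n,[(y,round(x-col(s,y,post),1),round(w,1)) for y,x,w in rows[n]])
A=[(n,y,x) for n in d for y,x,w in rows[n]]
print("sleeve (vertical fit)",loc(A).round(4),"lower half",loc([a for n in d for a in [(n,y,x) for y,x,w in rows[n]][len(rows[n])//2:]]).round(4),"upper",loc([a for n in d for a in [(n,y,x) for y,x,w in rows[n]][:len(rows[n])//2]]).round(4),"tcp",t.round(4))
E
python3 v.py
```

```text
post [0.4859 0.1288]
scene [(123, np.float64(0.4), np.float64(8.5)), (124, np.float64(-0.0), np.float64(8.7)), (125, np.float64(-0.2), np.float64(9.0)), (126, np.float64(-0.4), np.float64(9.1)), (127, np.float64(-0.4), np.float64(9.6)), (128, np.float64(-0.4), np.float64(9.6)), (129, np.float64(-0.5), np.float64(9.7)), (130, np.float64(-0.5), np.float64(9.5)), (131, np.float64(-0.3), np.float64(9.7)), (132, np.float64(-0.4), np.float64(9.3)), (133, np.float64(-0.4), np.float64(9.6)), (134, np.float64(-0.4), np.float64(9.4)), (135, np.float64(-0.3), np.float64(9.8)), (136, np.float64(-0.4), np.float64(9.6)), (137, np.float64(-0.5), np.float64(9.5)), (138, np.float64(-0.5), np.float64(9.4)), (139, np.float64(-0.4), np.float64(9.2))]
side [(121, np.float64(4.1), np.float64(3.0)), (122, np.float64(4.0), np.float64(3.2)), (123, np.float64(3.8), np.float64(3.5)), (124, np.float64(3.4), np.float64(4.2)), (125, np.float64(1.1), np.float64(8.8)), (126, np.float64(0.4), np.float64(10.0)), (127, np.float64(0.3), np.float64(10.3)), (128, np.float64(0.3), np.float64(10.2)), (129, np.float64(0.2), np.float64(10.1)), (130, np.float64(0.2), np.float64(9.9)), (131, np.float64(0.2), np.float64(10.0)), (132, np.float64(0.2), np.float64(10.0)), (133, np.float64(0.1), np.float64(10.2)), (134, np.float64(0.2), np.float64(9.9)), (135, np.float64(0.2), np.float64(10.0))]
sleeve (vertical fit) [0.4884 0.1239] lower half [0.486  0.1268] upper [0.4911 0.1206] tcp [0.4881 0.1248 0.3761]
```

Run:
```python
from h import *
goal((.4875,.1269,.345),60,0,0)
from rig import manip
print(R.from_rotvec(manip.get_obs()["eef_rot"]).as_matrix().round(3).tolist())
```

```text
cm [0.16 0.15 3.11] rot [ 0.001  0.001 -0.008] at [0.4881 0.1248 0.3761] q [-0.37  0.14  0.06  1.74 -0.01  1.26  0.73]
[[-0.862, 0.507, 0.001], [0.507, 0.862, 0.001], [-0.001, 0.001, -1.0]]
```

```bash
python3 -m creep '[[0.1,0.1,0.5,0,0,0,255],[0.2,0.2,1,0,0,0,255],[0.2,0.2,2,0,0,0,255],[0.2,0.2,3,0,0,0,255],[0.2,0.2,3,0,0,0,255]]'; python3 -m creep '[[0,0,0.4,0,0,0,255],[0,0,0.8,0,0,0,255],[0,0,1.2,0,0,0,255],[0,0,1.5,0,0,0,255],[0,0,1.5,0,0,0,255]]'; python3 v.py
```

```text
time_s: 18.25
ee_pos: [0.4865, 0.128, 0.3436]
eef_rot: [-0.823, -3.03, 0.002]
contact_force: [0.9, -0.5, -1.6]
opening: 0.397
finger_force: 59.8
time_s: 18.75
ee_pos: [0.487, 0.1282, 0.3303]
eef_rot: [0.823, 3.032, 0.001]
contact_force: [0.4, 0.6, -1.1]
opening: 0.397
finger_force: 59.8
post [0.4859 0.1288]
scene [(137, np.float64(0.7), np.float64(8.0)), (138, np.float64(0.5), np.float64(8.8)), (139, np.float64(0.4), np.float64(8.9)), (140, np.float64(0.1), np.float64(9.5)), (141, np.float64(0.1), np.float64(9.6)), (142, np.float64(0.2), np.float64(9.5)), (143, np.float64(0.1), np.float64(9.4)), (144, np.float64(0.2), np.float64(9.4)), (145, np.float64(0.1), np.float64(9.3)), (146, np.float64(0.0), np.float64(9.1)), (147, np.float64(-0.0), np.float64(9.2)), (148, np.float64(-0.0), np.float64(9.2)), (149, np.float64(0.1), np.float64(9.4)), (150, np.float64(0.0), np.float64(9.0)), (151, np.float64(-0.0), np.float64(8.9)), (152, np.float64(-0.1), np.float64(9.1))]
side [(133, np.float64(3.3), np.float64(3.1)), (134, np.float64(3.2), np.float64(3.2)), (135, np.float64(3.2), np.float64(3.4)), (136, np.float64(2.7), np.float64(3.9)), (137, np.float64(2.2), np.float64(5.2)), (138, np.float64(-0.2), np.float64(9.8)), (139, np.float64(-0.4), np.float64(10.2)), (140, np.float64(-0.4), np.float64(10.0)), (141, np.float64(-0.3), np.float64(10.0)), (142, np.float64(-0.4), np.float64(10.2)), (143, np.float64(-0.4), np.float64(10.1)), (144, np.float64(-0.4), np.float64(10.1)), (145, np.float64(-0.5), np.float64(10.0)), (146, np.float64(-0.5), np.float64(9.9)), (147, np.float64(-0.6), np.float64(9.9))]
sleeve (vertical fit) [0.4877 0.1272] lower half [0.4849 0.1302] upper [0.4908 0.1238] tcp [0.4871 0.1282 0.3308]
```

```bash
python3 -m creep '[[-0.06,-0.03,0.1,0,0,0,255],[-0.06,-0.03,0.3,0,0,0,255],[-0.06,-0.03,0.5,0,0,0,255],[-0.06,-0.03,0.7,0,0,0,255],[-0.06,-0.03,0.7,0,0,0,255]]'; python3 -m creep '[[0,0,0.2,0,0,0,255],[0,0,0.3,0,0,0,255],[0,0,0.4,0,0,0,255],[0,0,0.5,0,0,0,255],[0,0,0.5,0,0,0,255]]'
```

```text
time_s: 19.35
ee_pos: [0.4874, 0.1276, 0.3234]
eef_rot: [0.823, 3.032, 0.001]
contact_force: [-0.9, -0.4, -1.3]
opening: 0.393
finger_force: 59.8
time_s: 19.85
ee_pos: [0.4874, 0.1271, 0.3185]
eef_rot: [0.824, 3.031, -0.0]
contact_force: [0.2, -5.0, -0.3]
opening: 0.397
finger_force: 60.1
```

```bash
python3 -m creep '[[-0.04,-0.07,0,0,0,0,255],[-0.04,-0.07,0.1,0,0,0,255],[-0.04,-0.07,0.2,0,0,0,255],[-0.04,-0.07,0.3,0,0,0,255],[-0.04,-0.07,0.3,0,0,0,255]]'; python3 -m creep '[[0,0,0.1,0,0,0,255],[0,0,0.2,0,0,0,255],[0,0,0.3,0,0,0,255],[0,0,0.4,0,0,0,255],[0,0,0.4,0,0,0,255]]'
```

```text
time_s: 20.35
ee_pos: [0.4874, 0.1268, 0.3156]
eef_rot: [0.823, 3.031, 0.001]
contact_force: [-0.8, -4.6, -0.9]
opening: 0.393
finger_force: 60.2
time_s: 20.85
ee_pos: [0.4874, 0.1268, 0.3115]
eef_rot: [0.823, 3.031, 0.001]
contact_force: [-0.8, -4.2, 0.4]
opening: 0.398
finger_force: 60.2
```

```bash
python3 -m creep '[[-0.04,-0.07,0.1,0,0,0,255],[-0.04,-0.07,0.2,0,0,0,255],[-0.04,-0.07,0.4,0,0,0,255],[-0.04,-0.07,0.6,0,0,0,255],[-0.04,-0.07,0.6,0,0,0,255]]'; python3 -m creep '[[0,0,0.2,0,0,0,255],[0,0,0.4,0,0,0,255],[0,0,0.6,0,0,0,255],[0,0,0.8,0,0,0,255],[0,0,0.8,0,0,0,255]]'
```

```text
time_s: 21.35
ee_pos: [0.4874, 0.1264, 0.3053]
eef_rot: [0.822, 3.032, 0.002]
contact_force: [-0.5, -0.9, -1.5]
opening: 0.4
finger_force: 59.9
time_s: 21.85
ee_pos: [0.4874, 0.1262, 0.2974]
eef_rot: [0.823, 3.032, 0.001]
contact_force: [-0.6, 0.4, -1.1]
opening: 0.395
finger_force: 60.0
```

```bash
python3 -m creep '[[0,0,0.6,0,0,0,255],[0,0,1.2,0,0,0,255],[0,0,1.8,0,0,0,255],[0,0,2.2,0,0,0,255],[0,0,2.2,0,0,0,255]]'; python3 -m creep '[[0,0,0.5,0,0,0,255],[0,0,1,0,0,0,255],[0,0,1.5,0,0,0,255],[0,0,1.7,0,0,0,255],[0,0,1.7,0,0,0,255]]'
```

```text
time_s: 22.35
ee_pos: [0.4872, 0.1261, 0.2749]
eef_rot: [-0.823, -3.031, -0.0]
contact_force: [0.0, -0.7, -1.0]
opening: 0.396
finger_force: 60.0
time_s: 22.85
ee_pos: [0.4874, 0.1261, 0.2583]
eef_rot: [0.823, 3.032, 0.001]
contact_force: [-0.5, 0.4, -0.4]
opening: 0.396
finger_force: 60.0
```

```bash
python3 -m creep '[[0,0,0.1,0,0,0,255],[0,0,0.2,0,0,0,255],[0,0,0.3,0,0,0,255],[0,0,0.4,0,0,0,255],[0,0,0.4,0,0,0,255]]'; python3 -m creep '[[0,0,0.05,0,0,0,255],[0,0,0.1,0,0,0,255],[0,0,0.15,0,0,0,255],[0,0,0.15,0,0,0,255],[0,0,0.15,0,0,0,255]]'
```

```text
time_s: 23.35
ee_pos: [0.4875, 0.126, 0.2546]
eef_rot: [0.823, 3.031, 0.001]
contact_force: [-0.3, -0.0, -1.4]
opening: 0.397
finger_force: 60.0
time_s: 23.85
ee_pos: [0.4875, 0.1261, 0.2533]
eef_rot: [0.823, 3.031, 0.001]
contact_force: [-0.2, 0.3, -0.5]
opening: 0.397
finger_force: 60.0
```

```bash
python3 -m creep '[[0,0,0.05,0,0,0,255],[0,0,0.1,0,0,0,255],[0,0,0.1,0,0,0,255],[0,0,0.15,0,0,0,255],[0,0,0.15,0,0,0,255]]'
```

```text
time_s: 24.35
ee_pos: [0.4876, 0.126, 0.2531]
eef_rot: [0.823, 3.031, 0.002]
contact_force: [-5.1, -1.5, 13.1]
opening: 0.398
finger_force: 61.8
```

It is seated: 13 N upward at the expected height of 0.253. I'll relieve the load, release and withdraw straight up.

```bash
python3 -m creep '[[0,0,-0.1,0,0,0,255],[0,0,-0.1,0,0,0,255],[0,0,-0.1,0,0,0,160],[0,0,-0.1,0,0,0,80],[0,0,-0.1,0,0,0,0]]'; python3 -m creep '[[0,0,-0.1,0,0,0,0],[0,0,-0.1,0,0,0,0],[0,0,-0.1,0,0,0,0],[0,0,-1,0,0,0,0],[0,0,-3,0,0,0,0]]'; python3 -m creep '[[0,0,-4,0,0,0,0],[0,0,-8,0,0,0,0],[0,0,-12,0,0,0,0],[0,0,-14,0,0,0,0],[0,0,-14,0,0,0,0]]'
python3 - <<'E'
from h import *
from rig import viewer
d={n:viewer.snapshot(n) for n in("scene","side")};T=np.array([.4865,.1265])
for n in d:
    b=min(blobs(d[n],"blue",60),key=lambda b:np.linalg.norm(b[1]-proj(d[n],np.array([*T,.075]))));print(n,b[0],b[1].round(1),b[2].round(1),b[3].round(1),"expected mid/top/bot",[proj(d[n],np.array([*T,z])).round(1) for z in(.075,.13,.02)])
E
```

```text
time_s: 24.85
ee_pos: [0.4874, 0.1261, 0.2525]
eef_rot: [0.823, 3.031, 0.001]
contact_force: [0.0, -0.6, 0.0]
opening: 0.723
finger_force: 0.0
time_s: 25.35
ee_pos: [0.4869, 0.1259, 0.2821]
eef_rot: [-0.823, -3.03, 0.002]
contact_force: [-0.6, -0.8, -0.0]
opening: 1.002
finger_force: 0.0
time_s: 25.85
ee_pos: [0.4878, 0.1261, 0.4272]
eef_rot: [0.822, 3.025, 0.008]
contact_force: [0.9, -0.6, -0.7]
opening: 0.996
finger_force: 0.0
scene 321 [348.5 161. ] [349.6 143.8] [347.4 178.2] expected mid/top/bot [array([348.1, 160.7]), array([348.9, 144.5]), array([347.3, 176.1])]
side 226 [273.1 154.6] [271.8 138.9] [274.5 171.1] expected mid/top/bot [array([273.3, 155. ]), array([272.1, 140.3]), array([274.4, 169. ])]
```

The sleeve's mid, top and bottom pixels match the seated prediction in both views, so I'm handing in.

```bash
python3 -c "
from rig import sign_off
print(sign_off())"
```

```text
the job is handed in; nothing more can be done
None
```

I stood the sleeve on the tag reader and let go, then took it from straight above, slid it down the bare post until it was on its foot, released it and handed the job in; the cameras show it fully down and upright, but no verdict came back.

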